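# Set the clip feeder's regulator to 5

## Robot

A 6-joint arm with a two-finger parallel gripper is mounted at the origin on the work surface. World frame = base frame: x ahead of the robot, y to its left, z up, the work surface at z = 0. Lengths are in m, angles in degrees, forces in N, time in s.
With the tool pointing down it reaches from about 0.35 to 0.875 m from the base axis. Payload 4.2 kg.
Tool frame: the origin (TCP) lies on the mounting face of the last link; the fingertips stand 182 mm ahead of it and the grasp point (between the pads) lies 164 mm ahead of it (r.tcp_to_grasp is the distance from the TCP to the grasp point, in m); z points along the fingers, y is the line along which they close (so a half turn about z gives the same grasp; the last joint's range is limited). The gripper opens to 87 mm and grips with 3 to 60 N. Pads are 19 mm wide; open, the fingers measure 117 mm over their backs; the gripper's body (75 mm by 190 mm) begins 51 mm behind the grasp point.
Start: joints at [-54.511, 22.042, 0.453, 0, -68.411, -14.817], TCP at [0.221, -0.585, 0.405] pointing down, gripper open.
Joint ranges: [-179.83, 179.83], [-69.29, 118.12], [-61.27, 80.66], [-181.25, 117.63], [-171.15, -9.14], [-177.46, 177.46]. Speed limits (degrees/s): [159.86, 159.86, 180, 180, 180, 180].

## Interface

Orientations are given as a 3x3 rotation matrix whose columns are the frame's x, y, z axes.
In Python, from station import sense, eyes, r gives the robot as it stands.
- The arm moves only by the tool jog_arm, never from a script. Its argument "increments" is a list of rows, each a list of 4 numbers: the shift along the tool's x, y, z normalised to -1 to 1, where 1 is 0.02 m, then the turn about the tool's z normalised to -1 to 1, where 1 is 0.08 rad. A call has 1 to 10 rows; each row shifts and turns the commanded pose from where the row before left it, along the tool's axes as they then stand; what a row does not reach is not made up. A row lasts 1/10 s, in which the tool goes at most 50 mm and 8.59 degrees, less where a joint would pass 70% of its speed; a pose out of reach is approached as far as the arm can. A call with a number of a shift or a turn outside -1 to 1 is refused whole. A call with a gripper value outside its range is refused whole. "grip" is the finger opening in mm, from 0 to 87, set as the call begins (left out, the last holds). The fingers move at their own pace and stop on an object; the grip force is fixed at half the most. Time passes only in rows, so rows that do not move let the fingers close. It gives the time, the measured TCP pose, the force, the opening and the grip force at its end, in the units of the state.
- sense(): the state, without advancing time (a new reading comes with each control period).
- eyes.capture(name): name is "scene" or "top" or "wrist"; returns the picture (384x512x3 uint8, blue, green, red); there is no depth.
- eyes.get_calibration(name): a dict with "camera_matrix" (3x3 intrinsics, pixels), "R" (3x3) and "t" (3): a world point X has camera coordinates R X + t; the wrist camera has in their place "T_tool_cam" (4x4, takes a point from camera to tool coordinates, whose origin is the TCP and whose axes are the flange's). Camera axes: x right, y down, z forward; pixel columns grow to the right and rows downward; lengths in m; the calibration is good to about 2 mm. A picture is of the moment at which its call begins: read the wrist's pose just before it. get_calibration takes no time and is no camera call.
- r.finish_job(): hands the job in; it is judged then, once.
Trained networks look in the newest picture that a camera, given by its name, has taken for a name from the list of things; names that differ only in an ending like _2 or _b are one class to them, and where a whole thing is asked for, a point or a joint stands for the part that bears it (a point fixed in the world has none). Each returns a list of dicts, best first, with "conf" (0 to 1); they miss things now and then, are a little off and sometimes report something else, mostly with a low value. They report only what shows in the picture. A call takes as long as a camera call. They do not tell look-alikes from the thing itself.
- eyes.spot_in(camera, name): "centre" ([x, y, z] in m, in world coordinates, good to about 4 mm: the middle of the surface that is visible of it).
- eyes.outline_of(camera, name): "mask" (384x512 bool, what is visible of it).
The state is a dict: "time_s": time; "joints": joint angles; "joint_velocities": joint speeds; "effort": joint torques, N m; "tcp_pos": TCP position; "ee_rot": TCP orientation; "wrist_force": force on the tool from outside, world axes, zero at the start; "moment": the same for the moment, N m; "gripper_width": opening from 0.0 (shut) to 1.0 (fully open); "gripper_force": force on a finger pad.
Only numpy, scipy, OpenCV 4.12 (cv2) and the standard library are available. Lean on these libraries where they do the work, as an engineer would, in place of code of your own. Each camera call takes 0.05 s, during which the arm holds its last target. There are 200 camera calls.

## Task

Set the clip feeder's regulator to 5: lift the yellow guard plate off its two pins by the black handle and lay it flat on the grey mat, then turn the ribbed collar until its red pointer clicks in at the numeral 5. Then seat the guard back on both pins, fully down on the green blocks, and let go. Leave the other things on the bench where they are.

Things in the scene. Friction and masses are not known exactly. Their poses are not given: they have to be found in the camera images.
- regulator: Fixed unit. Black base plate 150 (x) x 210 (y) x 12 mm high; origin: centre of its underside, z up. Two green blocks, 110 (x) x 32 (y) mm, stand on it at y = +-89 mm (inner faces at +-73), tops 74 mm above the bench; a steel pin, 10 mm diameter, 12 mm tall (top 4 mm tapered), stands on the middle of each. The ribbed collar turns about the origin's vertical axis, between the blocks.
- seat (a point): Point on the regulator midway between the two pins, at the height of the blocks' tops (74 mm above the bench), axes parallel to the regulator's; the seated guard's origin coincides with it.
- collar (a joint): Collar angle, rad, growing clockwise from above. A spring detent at every numeral: 0 at numeral 1, then pi/6 (0.524) more for each, so 2.094 at 5 and 3.142 at 7; stops just beyond 1 and 7. It starts at 1, 2 or 3. Let go between two numerals, it springs to the nearer. About 0.1 N m to turn.
- collar_top (a point): Centre of the collar's top face, 62 mm above the bench. The collar is an upright aluminium cylinder with dark ribs, 50 mm in diameter, free to grip all round from 20 to 62 mm above the bench; a red stripe on its top points the same way as the pointer. Local +x: along the pointer.
- pointer_tip (a point): Tip of the red pointer on the collar's foot, 46 mm from its axis (pointer 7 mm wide, 13 to 18 mm above the bench). White numerals 1 to 7, 20 mm high, lie round the collar on the black base plate at 59 mm radius, 30 degrees apart, clockwise from above: 1 on the regulator's +y side, 4 on its +x side, 7 on its -y side.
- guard: Loose yellow plate, 80 (x) x 210 (y) x 5 mm, 0.3 kg, with a 14 mm hole at y = +89 and -89 mm; origin: centre of its underside. Same if turned half round. It starts seated on the pins, over the collar. Black handle bar on top along y: 16 mm wide (x), 70 mm long, from 27 to 41 mm above the origin, on two posts 60 mm apart.
- guard_grip (a point): Middle of the guard's handle bar, 34 mm above the guard's origin; grip here across x.
- mat: Grey mat fixed flat on the bench, 140 (x) x 250 (y) x 4 mm; origin: centre of its underside. The guard is to be laid near its middle.
- basket: Bystander, to be left alone: teal basket of metal clips, 140 x 240 x 60 mm; origin: centre of underside.
- flask: Bystander, to be left alone: black flask, 68 mm in diameter, 190 mm tall; origin: centre of underside.
- tub: Bystander, to be left alone: red tub, 90 x 120 x 50 mm; origin: centre of underside.
- driver: Bystander, to be left alone: blue-handled screwdriver, 180 mm long, lying on the bench; origin: underside, near the middle.
Mind the look-alikes: they are no part of the job. Of the things like the guard, leave any that is purple; of the rest the smaller one is meant.

How it is judged (in metres and radians):
On the way, in this order (a step that is already met when the one before it is completed fails the run):
1. the guard lies flat on the mat, its middle within 60 mm (along the mat's x) and 70 mm (along its y) of the mat's middle, let go and at rest (x of guard in the frame of mat between -0.06 and 0.06 m and y of guard in the frame of mat between -0.07 and 0.07 m and z of guard in the frame of mat between 0 and 0.008 m and angle between guard's own z axis and vertical below 0.06 rad and contact force between the fingers and guard below 0.1 N and linear speed of guard below 0.03 m/s), for 0.2 s.
2. with the guard still on the mat, the collar stands at 5 (within 0.13 rad) (value of joint collar between 1.9644 and 2.2244 rad and velocity of joint collar between -0.2 and 0.2 rad/s and x of guard in the frame of mat between -0.06 and 0.06 m and y of guard in the frame of mat between -0.07 and 0.07 m and z of guard in the frame of mat between 0 and 0.008 m and angle between guard's own z axis and vertical below 0.06 rad), for 0.3 s.
3. the guard is back on both pins, fully down, let go (horizontal distance between guard and seat below 0.006 m and z of guard in the frame of seat between -0.004 and 0.004 m and angle between the x axis of guard and the x axis of seat, either way round below 0.06 rad and angle between guard's own z axis and vertical below 0.05 rad and contact force between the fingers and guard below 0.1 N and linear speed of guard below 0.03 m/s), for 0.2 s.
At the end, for the whole second after the job is handed in: The collar stands at 5 (2.094 rad, within 0.13) and the guard is seated on both pins, either way round: origin within 6 mm of the seat sideways and 4 mm in height, aligned within 0.06 rad, level within 0.05 rad, released and at rest (all of step 3 and value of joint collar between 1.9644 and 2.2244 rad); the robot touches nothing.
It fails at once if the basket is shifted more than 30 mm (distance of basket from where it was at the start of the episode above 0.03 m).
It fails at once if the flask is shifted more than 30 mm (distance of flask from where it was at the start of the episode above 0.03 m).
It fails at once if the tub is shifted more than 30 mm (distance of tub from where it was at the start of the episode above 0.03 m).
It fails at once if the driver is shifted more than 30 mm (distance of driver from where it was at the start of the episode above 0.03 m).
It fails at once if the flask is tipped over (angle between flask's own z axis and vertical above 0.5 rad).
It also fails if it takes over 64 s, if anything falls off the work surface, if the arm or the gripper's body presses on something with over 40 N, if the wrist force passes 120 N, or if a joint passes its speed limit or range.

## Working session

There is one attempt and no reset: what is moved stays moved. The work goes in short steps, Python scripts to look and compute and a tool call to move; the robot and the scene stay as the last step left them, time stands still between calls to the robot, and variables do not carry over. Pictures are saved under pics/ and viewed, at most 10 in all, crops included, and the job is handed in when it is done.

Besides the shell and the picture viewer there is one more tool, called after "Emit:" by a JSON object that holds its "name" and its "arguments". jog_arm: Moves the arm, as the interface text tells. Its arguments: {"type":"object","properties":{"increments":{"type":"array"},"grip":{"type":"number"}},"required":["increments"]}

```bash
mkdir -p pics; ls; python3 - <<'E'
from station import sense, eyes, r
import cv2,numpy as np
s=sense();print(s['time_s'],s['tcp_pos'],np.round(s['ee_rot'],3).tolist())
a=eyes.capture("scene");b=eyes.capture("top")
cv2.imwrite("pics/a.png",cv2.resize(a,(800,600)));cv2.imwrite("pics/b.png",cv2.resize(b,(800,600)))
for c in("scene","top"):
  for n in("guard","guard_grip","regulator","mat","collar_top","pointer_tip","flask","tub","driver","basket"):
    print(c,n,[(np.round(d["centre"],3).tolist(),round(d["conf"],2)) for d in eyes.spot_in(c,n)])
for c in("scene","top"):
  k=eyes.get_calibration(c);print(c,k["camera_matrix"],k["R"],k["t"])
print(eyes.get_calibration("wrist"))
E
```

```text
pics
0.0 [ 0.22059361 -0.58455256  0.40368307] [[-0.936, -0.353, -0.001], [-0.353, 0.936, 0.002], [0.0, 0.002, -1.0]]
scene guard [([0.325, -0.193, 0.0], 0.91), ([0.502, 0.218, 0.08], 0.79), ([0.323, 0.534, 0.008], 0.67)]
scene guard_grip [([0.326, 0.535, 0.011], 0.97), ([0.51, 0.217, 0.08], 0.72), ([0.332, -0.193, 0.006], 0.72)]
scene regulator [([0.538, 0.214, 0.012], 0.9)]
scene mat []
scene collar_top []
scene pointer_tip [([0.511, -0.487, 0.03], 0.32)]
scene flask [([0.571, 0.458, 0.117], 0.83)]
scene tub [([0.509, -0.483, 0.027], 0.74)]
scene driver [([0.391, 0.003, 0.016], 0.5)]
scene basket [([0.788, 0.082, 0.02], 0.79)]
top guard [([0.321, -0.195, 0.006], 0.76), ([0.495, 0.211, 0.082], 0.68), ([0.316, 0.523, 0.009], 0.64), ([0.474, 0.21, 0.015], 0.25)]
top guard_grip [([0.316, 0.526, 0.004], 0.75), ([0.499, 0.21, 0.077], 0.73), ([0.318, -0.198, 0.008], 0.62), ([0.507, -0.489, 0.01], 0.62)]
top regulator [([0.478, 0.209, 0.013], 0.66)]
top mat [([0.55, -0.184, 0.003], 0.61)]
top collar_top [([0.792, 0.082, 0.017], 0.53)]
top pointer_tip []
top flask [([0.539, 0.437, 0.125], 0
[... 596 characters left out ...]
      1.        ]] [[-0.00854453 -0.99984699 -0.01526394]
 [-0.98707543  0.01087626 -0.15988685]
 [ 0.1600284   0.0137005  -0.98701733]] [0.04018348 0.54897725 1.2792752 ]
{'camera_matrix': array([[270.36389113,   0.        , 256.97992771],
       [  0.        , 270.36389113, 189.75000597],
       [  0.        ,   0.        ,   1.        ]]), 'T_tool_cam': array([[-3.32302385e-04, -9.69926635e-01, -2.43397230e-01,
         6.50131734e-02],
       [ 9.99999310e-01, -4.80477980e-05, -1.17379855e-03,
        -2.42491801e-04],
       [ 1.12680378e-03, -2.43397453e-01,  9.69925982e-01,
         2.03744164e-02],
       [ 0.00000000e+00,  0.00000000e+00,  0.00000000e+00,
         1.00000000e+00]])}
```

View pics/a.png

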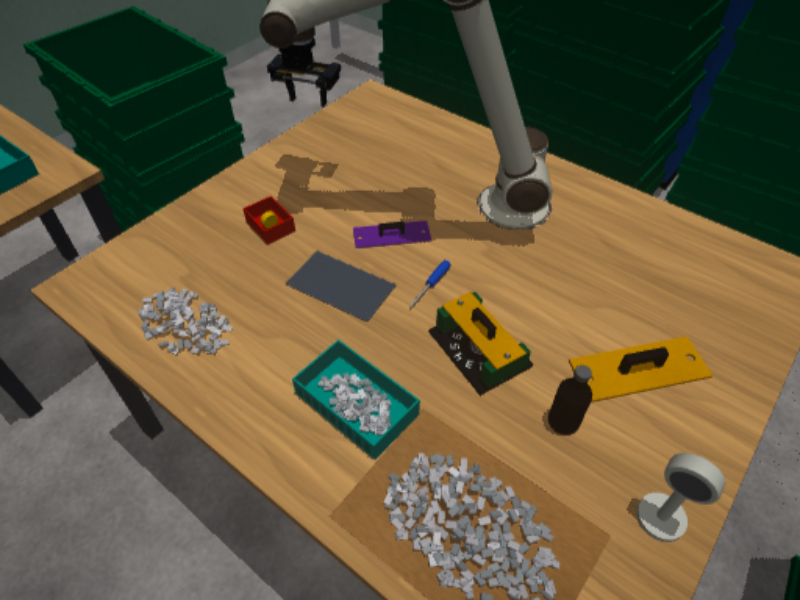

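View pics/b.png

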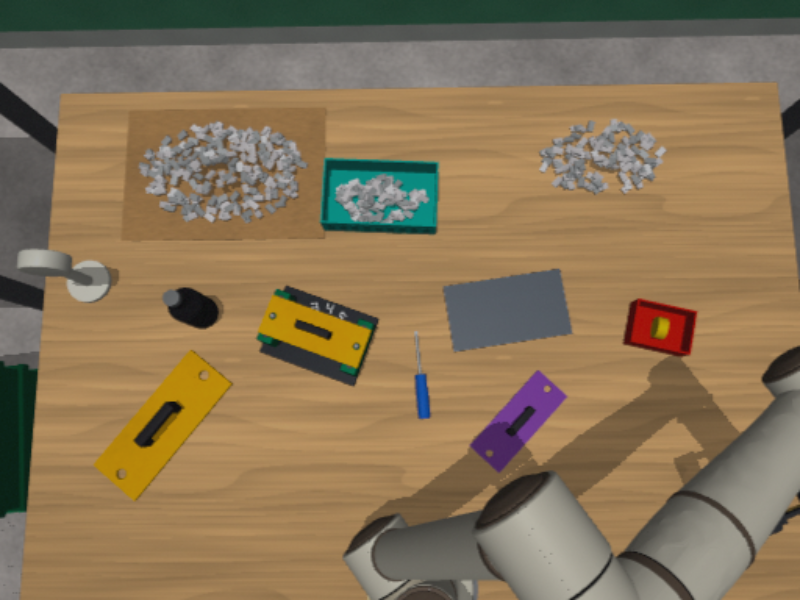

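Top view shows the guard candidates: large yellow plate (160,425), purple plate (518,420), and the smaller yellow plate on the regulator (315,330). The last is meant. The mat is at (508,310), with 4 and its neighbouring numerals at the top edge, which is the regulator's +x side. The scene view agrees: yellow on green blocks at (483,328).

```bash
cat > h.py <<'E'
from station import sense, eyes, r
import cv2, numpy as np
def cam(c, s=None):
    k=eyes.get_calibration(c); K=k["camera_matrix"]
    if c!="wrist": return K,np.array(k["R"]),np.array(k["t"])
    T=np.eye(4); T[:3,:3]=s["ee_rot"]; T[:3,3]=s["tcp_pos"]
    M=np.linalg.inv(T@k["T_tool_cam"]); return K,M[:3,:3],M[:3,3]
def ray(C,px):
    K,R,t=C; d=R.T@np.linalg.inv(K)@np.array([px[0],px[1],1.]); return -R.T@t,d/np.linalg.norm(d)
def onz(C,px,z):
    o,d=ray(C,px); return o+d*(z-o[2])/d[2]
def proj(C,X):
    K,R,t=C; p=K@(R@np.asarray(X,float)+t); return p[:2]/p[2]
def tri(obs):
    A=np.zeros((3,3));b=np.zeros(3)
    for C,px in obs:
        o,d=ray(C,px);P=np.eye(3)-np.outer(d,d);A+=P;b+=P@o
    X=np.linalg.solve(A,b); return X
def rect(mask,C,z):
    c=max(cv2.findContours(mask.astype(np.uint8),0,1)[0],key=cv2.contourArea)[:,0]
    P=np.array([onz(C,p,z)[:2] for p in c],np.float32); (x,y),(w,h),a=cv2.minAreaRect(P*1000)
    if w<h: a+=90; w,h=h,w      # a: direction of the long side
    return np.round([x/1000,y/1000,w,h,(a)%180],4)
def plan(xyz, yaw=None):
    """grasp point target xyz, yaw = direction (deg) of tool x"""
    s=sense();R=np.array(s["ee_rot"]);p=np.array(s["tcp_pos"]);cur=np.degrees(np.arctan2(R[1,0],R[0,0]))
    print("t",s["time_s"],"grasp",np.round(p+R[:,2]*r.tcp_to_grasp,4),"yaw",round(cur,2),"j",np.round(s["joints"],1))
    if yaw is not None:
        d=-(yaw-cur+180)%360-0; d=(-(yaw-cur)+180)%360-180
        print("turn rows total",round(np.radians(d)/.08,3))
        a=np.radians(yaw); X=np.array([np.cos(a),np.sin(a),0]);Z=np.array([0,0,-1.]);R=np.c_[X,np.cross(Z,X),Z]
    tcp=np.asarray(xyz,float)+[0,0,r.tcp_to_grasp]
    print("shift rows after turn",np.round(R.T@(tcp-p)/.02,3))
E
python3 - <<'E'
from h import *
for c in("top","scene"):
    im=eyes.capture(c);C=cam(c)
    for n in ("guard","mat"):
        for d in eyes.outline_of(c,n):
            m=d["mask"]; ys,xs=np.nonzero(m)
            print(c,n,round(d["conf"],2),xs.mean().round(),ys.mean().round(),rect(m,C,0.079 if n=="guard" else .004))
C=cam("top")
a,b=onz(C,(275*.64,316*.64),.086),onz(C,(357*.64,346*.64),.086);print(a,b,np.linalg.norm(a-b),(a+b)/2)
u=(a-b);print("yaw of +y axis",np.degrees(np.arctan2(u[1],u[0])))
plan([.50,.21,.24],-110)
im=eyes.capture("top");cv2.imwrite("pics/c.png",cv2.resize(im[170:255,150:260],None,fx=6,fy=6,interpolation=2))
E
```

```text
top guard 0.86 331.0 270.0 [ 3.187000e-01 -1.895000e-01  1.993693e+02  7.680100e+01  1.367153e+02]
top guard 0.82 104.0 272.0 [  0.3201   0.4966 285.1703 110.4307 140.955 ]
top guard 0.72 201.0 212.0 [4.98500e-01 2.05300e-01 2.11183e+02 8.12873e+01 6.93693e+01]
top mat 0.54 122.0 197.0 [  0.5603   0.4814 127.6892  76.0143  58.8801]
scene guard 0.83 310.0 211.0 [5.010000e-01 2.105000e-01 2.128377e+02 8.244360e+01 6.953070e+01]
scene guard 0.61 250.0 149.0 [ 3.807000e-01 -1.477000e-01  1.983670e+02  8.676210e+01  1.361297e+02]
scene guard 0.37 279.0 176.0 [4.44800e-01 3.36000e-02 1.39309e+02 2.98227e+01 6.03200e+00]
scene mat 0.83 218.0 182.0 [ 5.479000e-01 -1.836000e-01  2.490666e+02  1.436925e+02  9.851260e+01]
scene mat 0.72 366.0 257.0 [  0.4839   0.446  193.4835  75.0182   7.997 ]
[0.52707363 0.28076819 0.086     ] [0.46598613 0.11850911 0.086     ] 0.17337731676329385 [0.49652988 0.19963865 0.086     ]
yaw of +y axis 69.36958597309754
t 1.4 grasp [ 0.2206 -0.5847  0.2412] yaw -159.33 j [-54.5  22.    0.5  -0.  -68.4 -14.8]
turn rows total -10.763
shift rows after turn [-42.118   0.465   0.062]
```

View pics/c.png

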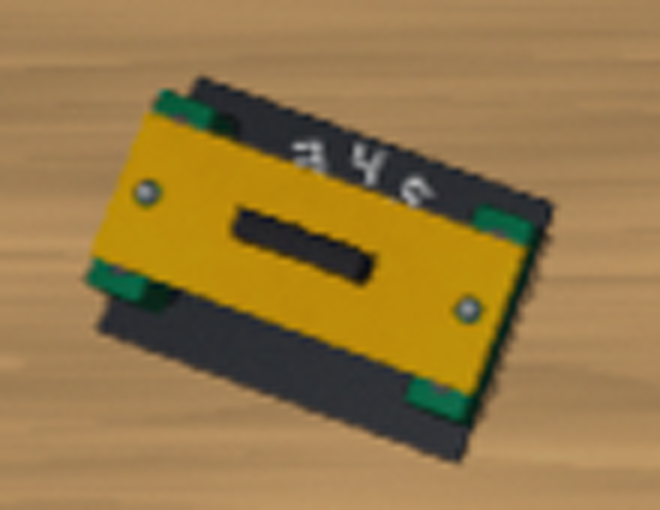

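The close crop confirms the choice: a yellow plate with pins at (147,192) and (468,309) and its handle at (303,245), sitting on the green blocks. It measures 211 x 81 mm.

Emit:
{"name": "jog_arm", "arguments": {"increments": [[-0.9,0,0,-1],[-0.9,0,0,-1],[-0.9,0,0,-1],[-0.9,0,0,-1],[-0.9,0,0,-1],[-0.9,0,0,-1],[-0.9,0,0,-1],[-0.9,0,0,-1],[-0.9,0,0,-1],[-0.9,0,0,-1]], "grip": 87}}

```text
time_s: 2.45
tcp_pos: [0.3528, -0.4685, 0.4047]
ee_rot: [[-0.395, -0.918, 0.0], [-0.918, 0.395, -0.0], [0.0, -0.0, -1.0]]
wrist_force: [-0.1, 0.2, 0.8]
gripper_width: 1.002
gripper_force: 0.0
```

```bash
python3 -c "
from h import *
plan([.50,.208,.24],-110.5)"
```

```text
t 2.45 grasp [ 0.3528 -0.4685  0.2412] yaw -113.3 j [-37.2  18.3  -5.2   0.  -66.5  13.9]
turn rows total -0.61
shift rows after turn [-34.258   4.953   0.061]
```

Emit:
{"name": "jog_arm", "arguments": {"increments": [[-1,0,0,-0.6],[-1,0.2,0,0],[-1,0.2,0,0],[-1,0.2,0,0],[-1,0.2,0,0],[-1,0.2,0,0],[-1,0.2,0,0],[-1,0.2,0,0],[-1,0.2,0,0],[-1,0.2,0,0]]}}

```text
time_s: 3.45
tcp_pos: [0.3904, -0.2688, 0.4049]
ee_rot: [[-0.354, -0.935, 0.0], [-0.935, 0.354, -0.0], [-0.0, -0.0, -1.0]]
wrist_force: [-0.4, 0.4, -0.8]
gripper_width: 1.001
gripper_force: 0.0
```

Emit:
{"name": "jog_arm", "arguments": {"increments": [[-1,0.2,0,0],[-1,0.2,0,0],[-1,0.2,0,0],[-1,0.2,0,0],[-1,0.2,0,0],[-1,0.2,0,0],[-1,0.2,0,0],[-1,0.2,0,0],[-1,0.2,0,0],[-1,0.2,0,0]]}}

```text
time_s: 4.45
tcp_pos: [0.4238, -0.0676, 0.405]
ee_rot: [[-0.354, -0.935, 0.001], [-0.935, 0.354, 0.0], [-0.0, -0.001, -1.0]]
wrist_force: [0.5, -0.5, 0.7]
gripper_width: 1.0
gripper_force: 0.0
```

Emit:
{"name": "jog_arm", "arguments": {"increments": [[-1,0.1,0,0],[-1,0.1,0,0],[-1,0.1,0,0],[-1,0.1,0,0],[-1,0.1,0,0],[-1,0.1,0,0],[-1,0.1,0,0],[-1,0.1,0,0]]}}

```text
time_s: 5.25
tcp_pos: [0.4656, 0.0877, 0.4049]
ee_rot: [[-0.354, -0.935, 0.0], [-0.935, 0.354, 0.0], [-0.0, -0.0, -1.0]]
wrist_force: [-0.0, -0.6, -0.5]
gripper_width: 0.999
gripper_force: 0.0
```

```bash
python3 -c "
from h import *
plan([.50,.208,.24],-110.5)
im=eyes.capture('wrist');s=sense()
C=cam('wrist',s);np.savez('w1.npz',im=im,R=s['ee_rot'],p=s['tcp_pos'])
cv2.imwrite('pics/w1.png',cv2.resize(im,(800,600)))
for n in('guard','guard_grip'):
  print(n,[(np.round(d['centre'],4).tolist(),round(d['conf'],2)) for d in eyes.spot_in('wrist',n)])
for d in eyes.outline_of('wrist','guard'): print(rect(d['mask'],C,.079),d['conf'])
for X in ([.5,.208,.108],[.531,.291,.086],[.469,.125,.086]): print(proj(C,X))
"
```

```text
t 5.25 grasp [0.4656 0.0877 0.2414] yaw -110.73 j [ 30.4   7.2 -19.9   0.  -62.9 -51.1]
turn rows total -0.051
shift rows after turn [-6.237  0.495  0.072]
guard [([0.4809, 0.1436, 0.082], 0.95), ([0.4035, 0.4657, 0.0054], 0.56)]
guard_grip [([0.409, 0.4693, 0.0083], 0.66), ([0.4817, 0.1409, 0.0787], 0.59)]
[4.732000e-01 1.301000e-01 7.970380e+01 4.269980e+01 1.593722e+02] 0.8
[ 0.4143  0.3814 50.9136 24.1454 68.8647] 0.73
[267.4495609  288.70326584]
[266.4232433 337.786142 ]
[267.25955035 210.12984824]
```

View pics/w1.png

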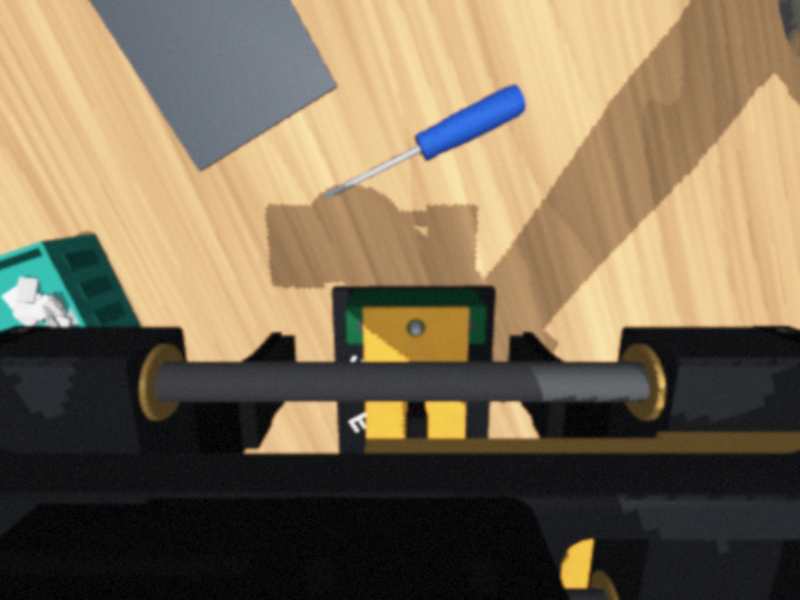

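The wrist view shows the near pin at (416,328), the numerals beside the plate at (357,420), and the gripper hiding the rest. I'll go past the guard to look back at it.

Emit:
{"name": "jog_arm", "arguments": {"increments": [[-1,0.5,-1,0],[-1,0,-1,0],[-1,0,-1,0],[-1,0,0,0],[-1,0,0,0],[-1,0,0,0],[-1,0,0,0],[-1,0,0,0],[-1,0,0,0],[-1,0,0,0]]}}

```text
time_s: 6.45
tcp_pos: [0.5273, 0.2783, 0.4629]
ee_rot: [[-0.355, -0.935, -0.003], [-0.935, 0.355, -0.002], [0.003, 0.002, -1.0]]
wrist_force: [0.4, -0.9, 0.3]
gripper_width: 1.0
gripper_force: 0.0
```

Emit:
{"name": "jog_arm", "arguments": {"increments": [[-1,0,0,0],[-1,0,0,0],[0,0,0,0],[0,0,0,0]]}}

```text
time_s: 6.85
tcp_pos: [0.5412, 0.3151, 0.4629]
ee_rot: [[-0.354, -0.935, -0.003], [-0.935, 0.354, -0.002], [0.003, 0.002, -1.0]]
wrist_force: [-0.2, -0.5, 0.2]
gripper_width: 0.998
gripper_force: 0.0
```

```bash
python3 -c "
from h import *
plan([.50,.208,.24],-110.5)
s=sense();im=eyes.capture('wrist')
C=cam('wrist',s);np.savez('w2.npz',im=im,R=s['ee_rot'],p=s['tcp_pos'])
cv2.imwrite('pics/w2.png',cv2.resize(im,(800,600)))
for n in('guard','guard_grip','mat'):
  print(n,[(np.round(d['centre'],4).tolist(),round(d['conf'],2)) for d in eyes.spot_in('wrist',n)])
for d in eyes.outline_of('wrist','guard'): print(rect(d['mask'],C,.079),d['conf'])
for X in ([.5,.208,.108],[.531,.291,.086],[.469,.125,.086]): print(proj(C,X)*800/512)
"
```

```text
t 6.85 grasp [0.5408 0.3147 0.2994] yaw -110.74 j [ 45.   20.4   6.3  -0.  -76.1 -65.7]
turn rows total -0.052
shift rows after turn [5.737 0.056 2.969]
guard [([0.498, 0.2036, 0.0835], 0.97), ([0.3798, 0.4505, 0.0035], 0.97)]
guard_grip [([0.3822, 0.4559, 0.0072], 0.91), ([0.4995, 0.2026, 0.0788], 0.6)]
mat []
[  0.3909   0.4343 141.3078  69.8163 140.9998] 0.75
[  0.5038   0.2132 196.2955  79.9043  69.2724] 0.59
[5.521000e-01 1.942000e-01 1.948839e+02 2.461650e+01 6.926650e+01] 0.38
[403.1790091  123.96842067]
[403.45628817 240.49146434]
[402.55564461   0.93798802]
```

View pics/w2.png

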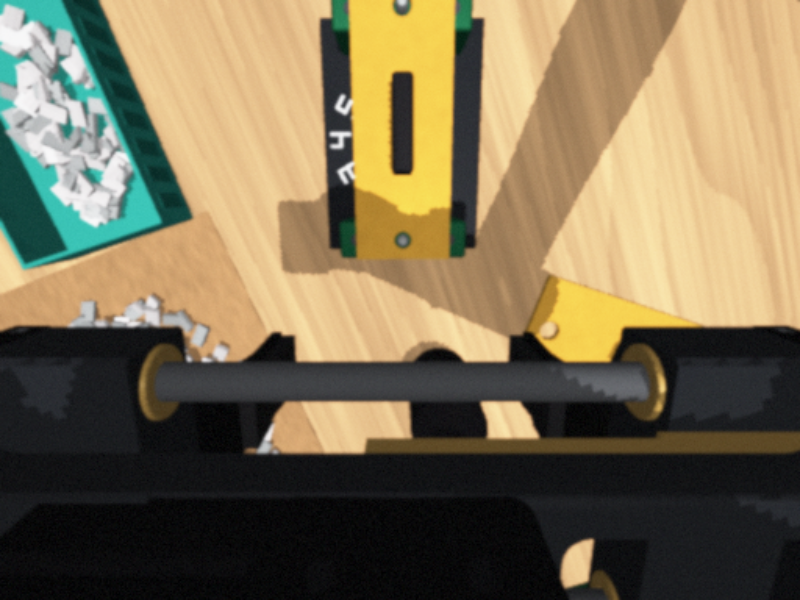

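The view shows the pins at (403,240) and (402,5) and the handle centre at (402,123), all within about 4 px of where I predicted. Now I'll triangulate heights across the views.

```bash
python3 -c "
from h import *
T=cam('top');S=cam('scene')
def W(f):
  d=np.load(f);return cam('wrist',dict(ee_rot=d['R'],tcp_pos=d['p']))
w1,w2=W('w1.npz'),W('w2.npz');f=.64
def c(x,y):return (150+(x+.5)/6-.5,170+(y+.5)/6-.5)
h=tri([(T,c(303,245)),(w2,(402.5*f,123*f))])
A=tri([(T,c(147,192)),(w2,(403*f,240*f))]);B=tri([(T,c(468,309)),(w2,(402*f,5*f)),(w1,(416*f,328*f))])
print(h,A,B,np.linalg.norm(A-B),(A+B)/2,np.degrees(np.arctan2(*(A-B)[:2][::-1])))
plan([h[0],h[1],.15])
"
```

```text
[0.49966201 0.20501378 0.09334777] [0.53252806 0.29259208 0.06096686] [0.46923273 0.12431932 0.08000928] 0.18078892298436686 [0.5008804  0.2084557  0.07048807] 69.38634900944434
t 7.1 grasp [0.541  0.3142 0.3015] yaw -110.77 j [ 44.9  20.2   6.3  -0.  -76.1 -65.7]
shift rows after turn [ 5.837e+00 -4.000e-03  7.573e+00]
```

```bash
python3 -c "
from h import *
S=cam('scene');d=np.load('w2.npz');w2=cam('wrist',dict(ee_rot=d['R'],tcp_pos=d['p']));f=.64
im=eyes.capture('scene');cv2.imwrite('pics/s.png',cv2.resize(im[180:255,270:350],None,fx=7,fy=7,interpolation=2))
for X in ([.5,.208,.115],[.5323,.2925,.086],[.4692,.1243,.086]): p=proj(S,X);print(p,(p-[270,180])*7)
"
```

```text
[309.1685171  203.18840556] [274.17961972 162.31883892]
[324.11563374 226.45960061] [378.80943621 325.21720425]
[293.60925339 192.05745118] [165.2647737   84.40215824]
```

View pics/s.png

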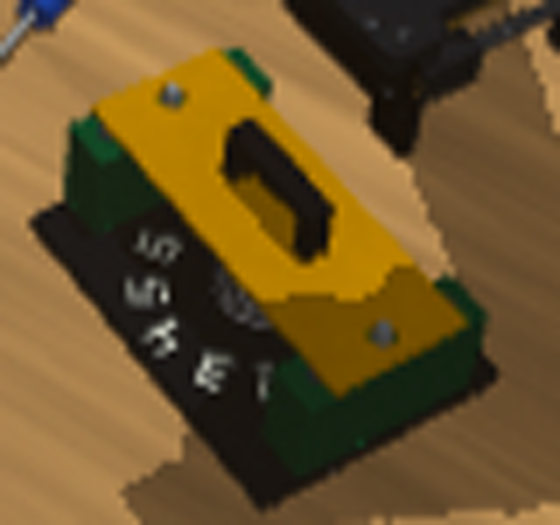

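The crop shows the pins at (383,333) and (172,95) and the middle of the handle top at about (287,170).

```bash
python3 -c "
from h import *
S=cam('scene');T=cam('top');d=np.load('w2.npz');w2=cam('wrist',dict(ee_rot=d['R'],tcp_pos=d['p']));f=.64
c=lambda x,y:(270+(x+.5)/7-.5,180+(y+.5)/7-.5)
t=lambda x,y:(150+(x+.5)/6-.5,170+(y+.5)/6-.5)
o=[[(383,333),(403,240),(147,192)],[(172,95),(402,5),(468,309)],[(287,170),(402.5,123),(303,245)]]
for a,b,e in o: print(tri([(S,c(*a)),(w2,(b[0]*f,b[1]*f))]),tri([(S,c(*a)),(T,t(*e))]))
plan([.5005,.2085,.15],-110.6)
"
```

```text
[0.53093695 0.29199397 0.08034122] [0.52951707 0.29039039 0.07740795]
[0.46985482 0.12682355 0.08286052] [0.46699041 0.12358355 0.07767434]
[0.4998191  0.21067152 0.11464859] [0.49594024 0.20675301 0.10699036]
t 7.15 grasp [0.5411 0.3143 0.3016] yaw -110.77 j [ 44.9  20.2   6.3  -0.  -76.1 -65.7]
turn rows total -0.038
shift rows after turn [5.662 0.036 7.58 ]
```

Heights check out: pins about 0.082, handle top 0.115. Centre is about (0.5005, 0.209). Descending.

Emit:
{"name": "jog_arm", "arguments": {"increments": [[1,0,0.6,0],[1,0,1,0],[1,0,1,0],[1,0,1,0],[1,0,1,0],[0.65,0,1,0],[0,0,1,0],[0,0,0.5,0],[0,0,0,0],[0,0,0,0]], "grip": 60}}

```text
time_s: 8.15
tcp_pos: [0.5015, 0.2095, 0.3235]
ee_rot: [[-0.354, -0.935, 0.001], [-0.935, 0.354, 0.0], [-0.001, -0.001, -1.0]]
wrist_force: [-0.6, 0.7, 1.0]
gripper_width: 0.693
gripper_force: 0.0
```

```bash
python3 -c "
from h import *
plan([.5005,.2085,.107],-110.6)"
```

```text
t 8.15 grasp [0.5017 0.2096 0.16  ] yaw -110.72 j [ 39.8  18.4 -17.7   0.  -53.8 -60.5]
turn rows total -0.025
shift rows after turn [0.067 0.03  2.649]
```

Emit:
{"name": "jog_arm", "arguments": {"increments": [[0,0,0.7,0],[0,0,0.7,0],[0,0,0.7,0],[0,0,0.5,0],[0,0,0,0]]}}

```text
time_s: 8.65
tcp_pos: [0.5011, 0.2093, 0.2702]
ee_rot: [[-0.354, -0.935, -0.001], [-0.935, 0.354, -0.001], [0.001, 0.001, -1.0]]
wrist_force: [-0.7, 0.4, -0.3]
gripper_width: 0.691
gripper_force: 0.0
```

Emit:
{"name": "jog_arm", "arguments": {"increments": [[0,0,0,0],[0,0,0,0],[0,0,0,0],[0,0,0,0],[0,0,0,0],[0,0,0,0]], "grip": 0}}

```text
time_s: 9.25
tcp_pos: [0.5012, 0.2092, 0.2709]
ee_rot: [[-0.354, -0.935, 0.0], [-0.935, 0.354, 0.0], [-0.0, -0.0, -1.0]]
wrist_force: [0.1, -0.2, -0.1]
gripper_width: 0.232
gripper_force: 0.0
```

```bash
python3 -c "
from h import *
s=sense();print(s['gripper_width']*87,s['gripper_force'],s['wrist_force'],s['moment'])
plan([.5005,.2085,.107],-110.6)"
```

```text
20.227175417521 0.0 [ 0.0982036  -0.24206679 -0.11490792] [0.04046695 0.09553065 0.00483596]
t 9.25 grasp [0.5012 0.2092 0.1074] yaw -110.74 j [ 39.8  22.  -21.2   0.  -46.7 -60.5]
turn rows total -0.031
shift rows after turn [0.044 0.018 0.02 ]
```

Still closing.

Emit:
{"name": "jog_arm", "arguments": {"increments": [[0,0,0,0],[0,0,0,0],[0,0,0,0]]}}

```text
time_s: 9.55
tcp_pos: [0.501, 0.2092, 0.2708]
ee_rot: [[-0.354, -0.935, -0.0], [-0.935, 0.354, -0.0], [0.0, 0.0, -1.0]]
wrist_force: [-0.9, -0.1, 1.8]
gripper_width: 0.178
gripper_force: 30.0
```

Emit:
{"name": "jog_arm", "arguments": {"increments": [[0,0,-0.3,0],[0,0,-0.5,0],[0,0,-0.5,0],[0,0,-0.7,0],[0,0,-1,0],[0,0,-1,0],[0,0,0,0]]}}

```text
time_s: 10.25
tcp_pos: [0.5019, 0.2096, 0.3544]
ee_rot: [[-0.354, -0.935, 0.007], [-0.935, 0.354, 0.004], [-0.006, -0.005, -1.0]]
wrist_force: [-0.6, 0.4, -3.7]
gripper_width: 0.175
gripper_force: 30.0
```

```bash
python3 -c "
from h import *
s=sense();print(s['gripper_width']*87,s['gripper_force'])
im=eyes.capture('top');C=cam('top')
hsv=cv2.cvtColor(im,cv2.COLOR_BGR2HSV)
m=((hsv[...,1]<90)&(hsv[...,0]>95)&(hsv[...,0]<125)).astype(np.uint8);m[:,:270]=0;m[:, 380:]=0;m[:150]=0;m[240:]=0
m=cv2.morphologyEx(m,cv2.MORPH_OPEN,np.ones((3,3)));print('mat hsv',rect(m,C,.004))
im=eyes.capture('scene')
for d in eyes.outline_of('scene','mat'):print(d['conf'],rect(d['mask'],cam('scene'),.004))
plan([.548,-.184,.2],-82)"
```

```text
15.227752936442116 29.996358202770352
mat hsv [ 5.485000e-01 -1.885000e-01  2.460861e+02  1.376797e+02  9.824750e+01]
0.58 [ 5.497000e-01 -1.792000e-01  2.542090e+02  1.434297e+02  9.763560e+01]
t 10.4 grasp [0.5004 0.2088 0.1865] yaw -110.77 j [ 39.8  16.8 -15.8  -0.1 -57.5 -60.5]
turn rows total -6.277
shift rows after turn [19.782  0.389 -0.677]
```

Emit:
{"name": "jog_arm", "arguments": {"increments": [[0,0,0,-0.7],[0,0,0,-1],[0,0,0,-1],[0,0,0,-1],[0,0,0,-1],[0,0,0,-1],[0.3,0,0,-0.6],[0.7,0,0,0],[1,0,0,0],[1,0,0,0]]}}

```text
time_s: 11.4
tcp_pos: [0.5091, 0.1485, 0.3497]
ee_rot: [[0.14, -0.99, -0.002], [-0.99, -0.14, -0.001], [0.001, 0.002, -1.0]]
wrist_force: [0.2, 0.1, -4.3]
gripper_width: 0.182
gripper_force: 30.0
```

Emit:
{"name": "jog_arm", "arguments": {"increments": [[1,0,0,0],[1,0,0,0],[1,0,0,0],[1,0,0,0],[1,0,0,0],[1,0,0,0],[1,0,0,0],[1,0,0,0],[1,0,0,0],[1,0.4,0,0]]}}

```text
time_s: 12.4
tcp_pos: [0.5299, -0.0508, 0.3498]
ee_rot: [[0.14, -0.99, -0.001], [-0.99, -0.14, -0.0], [0.0, 0.001, -1.0]]
wrist_force: [-0.2, 0.7, -3.1]
gripper_width: 0.178
gripper_force: 30.0
```

Emit:
{"name": "jog_arm", "arguments": {"increments": [[1,0,0,0],[1,0,0.5,0],[1,0,1,0],[1,0,1,0],[1,0,1,0],[0.7,0,1,0],[0.2,0,1,0],[0,0,0,0],[0,0,0,0]]}}

```text
time_s: 13.3
tcp_pos: [0.5462, -0.1666, 0.2403]
ee_rot: [[0.141, -0.99, -0.002], [-0.99, -0.141, -0.0], [0.0, 0.002, -1.0]]
wrist_force: [0.3, 0.2, -3.1]
gripper_width: 0.176
gripper_force: 30.0
```

```bash
python3 -c "
from h import *
s=sense();print(s['gripper_width']*87,s['gripper_force'],s['wrist_force'])
plan([.549,-.184,.0373],-82)"
```

```text
15.309587192856814 29.996460434049368 [ 0.26664888  0.20609421 -3.14630395]
t 13.3 grasp [ 0.5459 -0.1667  0.0768] yaw -81.92 j [ -0.7  26.6 -18.9   0.  -44.5   8.8]
turn rows total 0.018
shift rows after turn [ 0.881 -0.019  1.974]
```

Emit:
{"name": "jog_arm", "arguments": {"increments": [[0.8,0,0.5,0],[0,0,0.5,0],[0,0,0.4,0],[0,0,0.3,0],[0,0,0.2,0],[0,0,0.1,0],[0,0,0,0]]}}

```text
time_s: 14.0
tcp_pos: [0.5489, -0.1818, 0.201]
ee_rot: [[0.142, -0.99, 0.001], [-0.99, -0.142, -0.0], [0.0, -0.001, -1.0]]
wrist_force: [-0.2, 0.2, -3.8]
gripper_width: 0.182
gripper_force: 30.0
```

```bash
python3 -c "
from h import *
s=sense();print(s['gripper_width']*87,s['gripper_force'],s['wrist_force'])
plan([.549,-.184,.0373],-82)"
```

```text
15.821879776666083 29.996109567582607 [-0.2094755   0.16196326 -3.76248007]
t 14.0 grasp [ 0.549  -0.1818  0.0375] yaw -81.83 j [ -2.3  30.3 -19.8   0.  -39.9  10.4]
turn rows total 0.036
shift rows after turn [0.11  0.01  0.009]
```

Emit:
{"name": "jog_arm", "arguments": {"increments": [[0,0,0.05,0],[0,0,0.05,0],[0,0,0,0]]}}

```text
time_s: 14.3
tcp_pos: [0.5489, -0.1818, 0.2008]
ee_rot: [[0.142, -0.99, 0.001], [-0.99, -0.142, -0.0], [0.001, -0.001, -1.0]]
wrist_force: [-3.9, 3.1, 7.5]
gripper_width: 0.178
gripper_force: 30.0
```

```bash
python3 -c "
from h import *
s=sense();print(s['wrist_force'],s['moment'])
plan([.549,-.184,.0373],-82)"
```

```text
[-3.91173548  3.07667337  7.45961665] [ 0.78725513  1.10059791 -0.04374493]
t 14.3 grasp [ 0.5491 -0.1819  0.0373] yaw -81.81 j [ -2.3  30.3 -19.8   0.  -39.9  10.4]
turn rows total 0.04
shift rows after turn [ 0.109  0.012 -0.001]
```

Contact. Release and rise.

Emit:
{"name": "jog_arm", "arguments": {"increments": [[0,0,0,0],[0,0,0,0],[0,0,0,0],[0,0,0,0]], "grip": 60}}

```text
time_s: 14.7
tcp_pos: [0.5489, -0.1821, 0.1988]
ee_rot: [[0.142, -0.99, 0.0], [-0.99, -0.142, -0.0], [0.0, -0.0, -1.0]]
wrist_force: [0.2, 0.1, 0.7]
gripper_width: 0.463
gripper_force: 0.0
```

```bash
python3 -c "
from h import *
s=sense();print(s['tcp_pos'],s['wrist_force'],s['gripper_width'])
plan([.5005,.2087,.19],-82)"
```

```text
[ 0.54887202 -0.18208131  0.19875539] [0.19792554 0.13898506 0.67880236] 0.46339226363714253
t 14.7 grasp [ 0.5489 -0.1821  0.0353] yaw -81.86 j [ -2.3  30.5 -19.9   0.  -39.7  10.4]
turn rows total 0.03
shift rows after turn [-19.686  -0.324  -7.737]
```

Emit:
{"name": "jog_arm", "arguments": {"increments": [[0,0,-0.5,0],[0,0,-1,0],[0,0,-1,0],[-0.3,0,-1,0],[-0.7,0,-1,0],[-1,0,-1,0],[-1,0,-1,0],[-1,0,-1,0],[-1,0,-0.3,0],[-1,0,0,0]], "grip": 87}}

```text
time_s: 15.7
tcp_pos: [0.5317, -0.0625, 0.3571]
ee_rot: [[0.142, -0.99, 0.004], [-0.99, -0.142, 0.0], [0.0, -0.004, -1.0]]
wrist_force: [0.3, -0.9, -0.9]
gripper_width: 0.997
gripper_force: 0.0
```

```bash
python3 -c "
from h import *
t=eyes.capture('top');s=eyes.capture('scene')
a=cv2.resize(t[150:260,140:260],(480,440),interpolation=2);b=cv2.resize(s[160:260,250:360],(320,290),interpolation=2)
o=np.zeros((440,800,3),np.uint8);o[:,:480]=a;o[:290,480:]=b;cv2.imwrite('pics/col.png',o)
for c,im in(('top',t),('scene',s)):
  h=cv2.cvtColor(im,cv2.COLOR_BGR2HSV).astype(int);m=((h[...,0]<8)|(h[...,0]>172))&(h[...,1]>130)&(h[...,2]>50)
  C=cam(c);ys,xs=np.nonzero(m)
  q=proj(C,[.5005,.2087,.06]);k=np.hypot(xs-q[0],ys-q[1])<32
  for x,y in zip(xs[k],ys[k]):
    P=onz(C,(x,y),.016);Q=onz(C,(x,y),.062);print(c,x,y,np.round((P[:2]-[.5005,.2087])*1000),np.round((Q[:2]-[.5005,.2087])*1000))
plan([.5005,.2087,.19],-82)
d=[(x['conf'],x['centre']) for x in eyes.spot_in('top','guard')];print(d)
"
```

```text
top 190 209 [14. 41.] [ 8. 33.]
top 191 209 [14. 37.] [ 8. 29.]
top 192 209 [14. 34.] [ 8. 26.]
top 193 209 [14. 31.] [ 8. 23.]
top 190 210 [11. 41.] [ 5. 33.]
top 191 210 [11. 37.] [ 5. 29.]
top 192 210 [11. 34.] [ 5. 26.]
top 193 210 [11. 31.] [ 5. 23.]
top 195 210 [11. 24.] [ 5. 17.]
top 196 210 [11. 21.] [ 5. 14.]
top 197 210 [11. 18.] [ 5. 11.]
top 198 210 [11. 15.] [5. 7.]
top 193 211 [ 8. 31.] [ 2. 23.]
top 197 211 [ 8. 18.] [ 2. 10.]
top 198 211 [ 8. 14.] [2. 7.]
top 199 211 [ 8. 11.] [2. 4.]
top 200 211 [7. 8.] [2. 1.]
top 200 212 [4. 8.] [-2.  1.]
scene 309 213 [-35. -12.] [-2.  4.]
scene 309 214 [-31.  -9.] [2. 7.]
scene 310 214 [-34.  -6.] [-1.  9.]
scene 310 215 [-30.  -4.] [ 3. 12.]
scene 311 215 [-32.  -1.] [ 1. 15.]
scene 311 216 [-28.   2.] [ 5. 17.]
scene 312 216 [-30.   5.] [ 3. 20.]
scene 311 225 [ 6. 24.] [38. 38.]
scene 312 225 [ 4. 27.] [36. 41.]
scene 311 226 [10. 26.] [41. 41.]
scene 312 226 [ 8. 29.] [39. 43.]
scene 313 226 [ 6. 32.] [37. 46.]
scene 312 227 [12. 32.] [43. 46.]
scene 313 227 [ 9. 34.] [41. 48.]
scene 314 227 [ 7. 37.] [39. 51.]
scene 312 228 [15. 34.] [46. 48.]
scene 313 228 [13. 37.] [44. 51.]
scene 314 228 [11. 40.] [42. 53.]
scene 315 228 [ 9. 42.] [40. 56.]
scene 313 229 [17. 39.] [48. 53.]
t 15.8 grasp [ 0.5317 -0.0616  0.1925] yaw -81.72 j [ 10.8  15.7 -16.4  -0.  -57.8  -2.5]
turn rows total 0.062
shift rows after turn [-13.605  -0.353   0.124]
[(0.79, [0.3172, -0.1957, 0.007]), (0.74, [0.3145, 0.5248, 0.009]), (0.56, [0.5429, -0.2014, 0.0123])]
```

View pics/col.png

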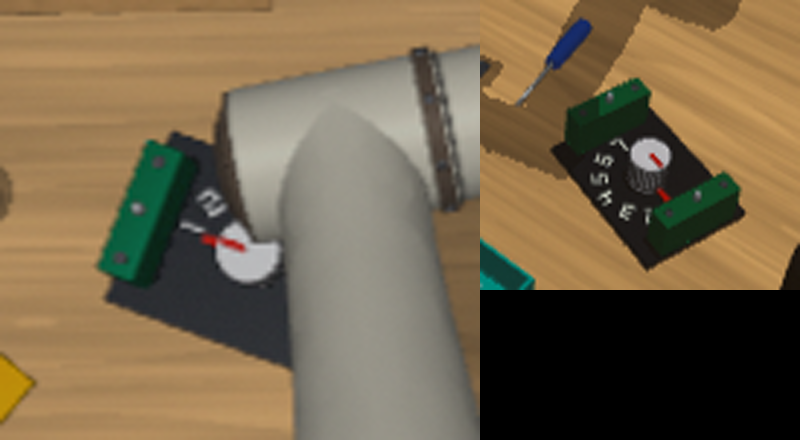

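The pointer (205,240) lies beside numeral 1 (190,225) in the top crop, and the scene crop shows the same. The collar stands at 1, so it needs +2.094 rad, about 26.2 turn rows. The guard is lying on the mat.

Emit:
{"name": "jog_arm", "arguments": {"increments": [[-1,0,0,0],[-1,0,0,0],[-1,0,0,0],[-1,0,0,0],[-1,0,0,0],[-1,0,0,0],[-1,0,0,0],[-1,0,0,0],[-1,0,0,0],[-1,-0.3,0,0]]}}

```text
time_s: 16.85
tcp_pos: [0.5092, 0.1355, 0.3549]
ee_rot: [[0.141, -0.99, -0.0], [-0.99, -0.141, -0.0], [0.0, 0.001, -1.0]]
wrist_force: [0.1, 0.0, -0.1]
gripper_width: 1.001
gripper_force: 0.0
```

Emit:
{"name": "jog_arm", "arguments": {"increments": [[-1,0,0,0],[-1,0,0,0],[-1,0,0,0],[-0.5,0,0,0],[0,0,0,0],[0,0,0,0]]}}

```text
time_s: 17.45
tcp_pos: [0.4996, 0.2043, 0.3547]
ee_rot: [[0.141, -0.99, -0.0], [-0.99, -0.141, -0.0], [0.0, 0.0, -1.0]]
wrist_force: [0.0, 0.1, -0.1]
gripper_width: 1.001
gripper_force: 0.0
```

```bash
python3 -c "
from h import *
plan([.5005,.2090,.048],-82)"
```

```text
t 17.45 grasp [0.4995 0.2042 0.1912] yaw -81.89 j [ 39.5  16.3 -15.8   0.  -58.  -31.4]
turn rows total 0.025
shift rows after turn [-0.225 -0.079  7.159]
```

Emit:
{"name": "jog_arm", "arguments": {"increments": [[-0.2,-0.1,0.5,0],[0,0,1,0],[0,0,1,0],[0,0,1,0],[0,0,1,0],[0,0,1,0],[0,0,1,0],[0,0,0.6,0],[0,0,0,0]]}}

```text
time_s: 18.35
tcp_pos: [0.5004, 0.2083, 0.2107]
ee_rot: [[0.141, -0.99, -0.004], [-0.99, -0.141, -0.003], [0.002, 0.004, -1.0]]
wrist_force: [-0.2, -0.9, -0.7]
gripper_width: 0.998
gripper_force: 0.0
```

Emit:
{"name": "jog_arm", "arguments": {"increments": [[0,0,0,0],[0,0,0,0],[0,0,0,0],[0,0,0,0],[0,0,0,0],[0,0,0,0]], "grip": 0}}

```text
time_s: 18.95
tcp_pos: [0.5001, 0.2089, 0.2129]
ee_rot: [[0.141, -0.99, -0.002], [-0.99, -0.141, -0.001], [0.001, 0.002, -1.0]]
wrist_force: [-4.2, -0.1, 3.2]
gripper_width: 0.564
gripper_force: 30.0
```

```bash
python3 -c "
from h import *
s=sense();print(s['gripper_width']*87,s['gripper_force'],s['wrist_force'],s['moment'])
plan([.5005,.2090,.048],-82)"
```

```text
49.09821378595043 29.997026841156185 [-4.2441203  -0.05008135  3.19369242] [ 0.13064771  1.2307844  -0.00962936]
t 18.95 grasp [0.4997 0.2087 0.0494] yaw -81.9 j [ 39.8  26.7 -24.4  -0.1 -39.1 -31.7]
turn rows total 0.021
shift rows after turn [-0.002 -0.022  0.07 ]
```

Emit:
{"name": "jog_arm", "arguments": {"increments": [[0,0,0,0.5],[0,0,0,1],[0,0,0,1],[0,0,0,1],[0,0,0,1],[0,0,0,1],[0,0,0,1],[0,0,0,1],[0,0,0,1],[0,0,0,1]]}}

```text
time_s: 19.95
tcp_pos: [0.5005, 0.2088, 0.2129]
ee_rot: [[-0.582, -0.813, -0.001], [-0.813, 0.582, -0.001], [0.001, 0.0, -1.0]]
wrist_force: [-0.9, -1.6, 2.6]
gripper_width: 0.573
gripper_force: 30.0
```

Emit:
{"name": "jog_arm", "arguments": {"increments": [[0,0,0,1],[0,0,0,1],[0,0,0,1],[0,0,0,1],[0,0,0,1],[0,0,0,1],[0,0,0,1],[0,0,0,1],[0,0,0,1],[0,0,0,1]]}}

```text
time_s: 20.95
tcp_pos: [0.5008, 0.2083, 0.2129]
ee_rot: [[-0.989, -0.149, -0.001], [-0.149, 0.989, -0.001], [0.001, -0.001, -1.0]]
wrist_force: [0.4, -5.2, 1.7]
gripper_width: 0.569
gripper_force: 30.0
```

Emit:
{"name": "jog_arm", "arguments": {"increments": [[0,0,0,1],[0,0,0,1],[0,0,0,1],[0,0,0,1],[0,0,0,1],[0,0,0,1],[0,0,0,0.6],[0,0,0,0],[0,0,0,0]]}}

```text
time_s: 21.85
tcp_pos: [0.5008, 0.2079, 0.2129]
ee_rot: [[-0.93, 0.367, -0.001], [0.367, 0.93, -0.002], [0.0, -0.002, -1.0]]
wrist_force: [1.6, -5.8, 2.4]
gripper_width: 0.567
gripper_force: 30.0
```

```bash
python3 -c "
from h import *
s=sense();print(s['gripper_width']*87,s['gripper_force'],s['wrist_force'],s['moment'])
plan([.5005,.2090,.048],-82-120)"
```

```text
49.354686234745486 29.998303852044046 [ 1.59906514 -5.83986579  2.42510373] [-1.33196812 -0.38928352 -0.09631202]
t 21.85 grasp [0.5007 0.2076 0.0494] yaw 158.46 j [ 3.970e+01  2.670e+01 -2.450e+01  1.000e-01 -3.900e+01 -1.513e+02]
turn rows total 0.101
shift rows after turn [0.036 0.043 0.07 ]
```

Emit:
{"name": "jog_arm", "arguments": {"increments": [[0,0,0,0],[0,0,0,0],[0,0,0,0],[0,0,-0.3,0],[0,0,-0.7,0],[0,0,-1,0],[0,0,-1,0],[0,0,-1,0],[0,0,-1,-0.5],[0,0,-1,-1]], "grip": 87}}

```text
time_s: 22.85
tcp_pos: [0.5007, 0.2093, 0.3341]
ee_rot: [[-0.968, 0.25, 0.001], [0.25, 0.968, 0.001], [-0.0, 0.001, -1.0]]
wrist_force: [-1.1, -0.3, -1.0]
gripper_width: 0.998
gripper_force: 0.0
```

Emit:
{"name": "jog_arm", "arguments": {"increments": [[0,0,-0.5,-1],[0,0,-0.5,-1],[0,0,0,-1],[0,0,0,-1],[0,0,0,-1],[0,0,0,-1],[0,0,0,-1],[0,0,0,-1],[0,0,0,-1],[0,0,0,-1]]}}

```text
time_s: 23.85
tcp_pos: [0.5007, 0.2093, 0.3533]
ee_rot: [[-0.853, -0.521, 0.0], [-0.521, 0.853, 0.001], [-0.001, 0.0, -1.0]]
wrist_force: [0.6, -0.7, 0.6]
gripper_width: 1.002
gripper_force: 0.0
```

Emit:
{"name": "jog_arm", "arguments": {"increments": [[0,0,0,-1],[0,0,0,-1],[0,0,0,-1],[0,0,0,-1],[0,0,0,-1],[0,0,0,-1],[0,0,0,-1],[0,0,0,-1],[0,0,0,-1],[0,0,0,-1]]}}

```text
time_s: 24.85
tcp_pos: [0.5007, 0.2093, 0.3532]
ee_rot: [[-0.221, -0.975, 0.0], [-0.975, 0.221, 0.0], [-0.0, -0.0, -1.0]]
wrist_force: [0.3, 0.5, -0.7]
gripper_width: 1.0
gripper_force: 0.0
```

```bash
python3 -c "
from h import *
plan([.5489,-.1821,.12],-81.86)"
```

```text
t 24.85 grasp [0.5008 0.2094 0.1897] yaw -102.74 j [ 39.8  16.6 -15.5  -0.  -57.8 -52.5]
turn rows total -4.555
shift rows after turn [19.713  0.386  3.486]
```

Emit:
{"name": "jog_arm", "arguments": {"increments": [[0,0,0,-1],[0,0,0,-1],[0,0,0,-1],[0,0,0,-1],[0,0,0,-0.55],[1,0,0,0],[1,0,0,0],[1,0,0,0],[1,0,0,0],[1,0,0,0]]}}

```text
time_s: 25.85
tcp_pos: [0.5146, 0.1095, 0.3533]
ee_rot: [[0.138, -0.99, 0.001], [-0.99, -0.138, 0.0], [-0.0, -0.001, -1.0]]
wrist_force: [0.7, 0.9, -0.9]
gripper_width: 0.998
gripper_force: 0.0
```

Emit:
{"name": "jog_arm", "arguments": {"increments": [[1,0.2,0,0],[1,0.2,0,0],[1,0,0,0],[1,0,0,0],[1,0,0,0],[1,0,0,0],[1,0,0,0],[1,0,0,0],[1,0,0,0],[1,0,0,0]]}}

```text
time_s: 26.85
tcp_pos: [0.5342, -0.0897, 0.3533]
ee_rot: [[0.138, -0.99, 0.001], [-0.99, -0.138, 0.0], [-0.0, -0.001, -1.0]]
wrist_force: [0.2, 0.3, -0.3]
gripper_width: 1.0
gripper_force: 0.0
```

```bash
python3 -c "
from h import *
t=eyes.capture('top');s=eyes.capture('scene')
a=cv2.resize(t[150:260,140:260],(480,440),interpolation=2);b=cv2.resize(s[160:260,250:360],(320,290),interpolation=2)
o=np.zeros((440,800,3),np.uint8);o[:,:480]=a;o[:290,480:]=b;cv2.imwrite('pics/col2.png',o)
for c,im in(('top',t),('scene',s)):
  h=cv2.cvtColor(im,cv2.COLOR_BGR2HSV).astype(int);m=((h[...,0]<8)|(h[...,0]>172))&(h[...,1]>130)&(h[...,2]>50)
  C=cam(c);ys,xs=np.nonzero(m);q=proj(C,[.5005,.209,.062]);k=np.hypot(xs-q[0],ys-q[1])<32;pts=np.c_[xs[k],ys[k]].astype(float)
  for z in(.016,.062):
    P=np.array([onz(C,p,z)[:2]-[.5005,.209] for p in pts])*1000;print(c,z,np.round(P[::max(1,len(P)//8)]).tolist())
plan([.5489,-.1821,.12],-81.86)
"
```

```text
top 0.016 [[30.0, -38.0], [27.0, -38.0], [23.0, -31.0], [23.0, -41.0], [20.0, -31.0], [17.0, -12.0], [17.0, -28.0], [14.0, -12.0], [11.0, -2.0]]
top 0.062 [[23.0, -43.0], [20.0, -43.0], [17.0, -37.0], [17.0, -46.0], [14.0, -37.0], [11.0, -18.0], [11.0, -34.0], [8.0, -18.0], [5.0, -9.0]]
scene 0.016 [[-23.0, -35.0], [-30.0, -26.0], [-21.0, -29.0], [-28.0, -21.0], [18.0, -34.0], [26.0, -37.0], [19.0, -29.0], [12.0, -20.0], [25.0, -29.0], [18.0, -20.0]]
scene 0.062 [[10.0, -18.0], [3.0, -10.0], [11.0, -13.0], [4.0, -5.0], [49.0, -17.0], [56.0, -21.0], [50.0, -12.0], [43.0, -4.0], [56.0, -13.0], [49.0, -4.0]]
t 26.95 grasp [ 0.5344 -0.0905  0.1896] yaw -82.22 j [  7.5  16.5 -15.7   0.  -57.8   0.2]
turn rows total -0.079
shift rows after turn [ 4.637 -0.073  3.479]
```

View pics/col2.png

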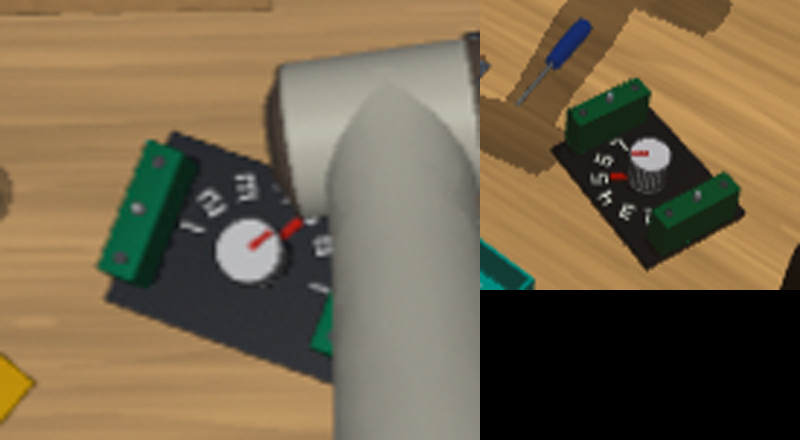

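The pointer (290,228 in the top crop; 620,177 in the scene crop) now points at about -51°, the fifth numeral (599,180 in the scene crop). The expected direction for 5 is -50.6°. Now to fetch the guard.

Emit:
{"name": "jog_arm", "arguments": {"increments": [[1,-0.1,0,-0.1],[1,0,0,0],[1,0,0.5,0],[1,0,1,0],[0.6,0,1,0],[0,0,1,0],[0,0,0,0],[0,0,0,0]], "grip": 60}}

```text
time_s: 27.75
tcp_pos: [0.5497, -0.1793, 0.2832]
ee_rot: [[0.146, -0.989, 0.0], [-0.989, -0.146, -0.0], [0.0, -0.0, -1.0]]
wrist_force: [0.4, -0.5, 0.5]
gripper_width: 0.696
gripper_force: 0.0
```

```bash
python3 -c "
from h import *
plan([.5489,-.1821,.0375],-81.86)"
```

```text
t 27.75 grasp [ 0.5497 -0.1794  0.1197] yaw -81.58 j [ -2.   24.1 -15.5   0.  -50.4  10.4]
turn rows total 0.062
shift rows after turn [0.131 0.061 4.112]
```

Emit:
{"name": "jog_arm", "arguments": {"increments": [[0.1,0.1,0.5,0.06],[0,0,1,0],[0,0,1,0],[0,0,0.8,0],[0,0,0.5,0],[0,0,0.25,0],[0,0,0,0]]}}

```text
time_s: 28.45
tcp_pos: [0.5478, -0.182, 0.2016]
ee_rot: [[0.141, -0.99, -0.0], [-0.99, -0.141, -0.0], [0.0, 0.0, -1.0]]
wrist_force: [-0.7, -0.0, -0.2]
gripper_width: 0.691
gripper_force: 0.0
```

```bash
python3 -c "
from h import *
print(sense()['wrist_force']);plan([.5489,-.1821,.0375],-81.86)"
```

```text
[-0.69521789 -0.01458388 -0.16667453]
t 28.45 grasp [ 0.5478 -0.182   0.0381] yaw -81.9 j [ -2.3  30.1 -19.9   0.  -40.   10.4]
turn rows total -0.009
shift rows after turn [ 0.011 -0.055  0.032]
```

Emit:
{"name": "jog_arm", "arguments": {"increments": [[0,-0.05,0.03,0],[0,0,0,0],[0,0,0,0],[0,0,0,0],[0,0,0,0],[0,0,0,0],[0,0,0,0],[0,0,0,0],[0,0,0,0]], "grip": 0}}

```text
time_s: 29.35
tcp_pos: [0.5488, -0.182, 0.2012]
ee_rot: [[0.141, -0.99, 0.0], [-0.99, -0.141, -0.0], [0.0, -0.0, -1.0]]
wrist_force: [0.3, 0.0, 0.5]
gripper_width: 0.182
gripper_force: 30.0
```

Emit:
{"name": "jog_arm", "arguments": {"increments": [[0,0,-0.3,0],[0,0,-0.6,0],[0,0,-1,0],[0,0,-1,0],[0,0,-1,0],[0,0,-1,0],[0,0,-1,0],[0,0,-1,0],[0,0,-0.6,0]]}}

```text
time_s: 30.25
tcp_pos: [0.5485, -0.182, 0.3533]
ee_rot: [[0.141, -0.99, 0.002], [-0.99, -0.141, -0.0], [0.0, -0.002, -1.0]]
wrist_force: [0.6, 0.1, -4.8]
gripper_width: 0.173
gripper_force: 30.0
```

```bash
python3 -c "
from h import *
s=sense();print(s['gripper_width']*87,s['gripper_force'],s['wrist_force']);plan([.5010,.2092,.187],-110.75)"
```

```text
15.093192117318079 29.998740814626217 [ 0.56172162  0.06224685 -4.76217378]
t 30.25 grasp [ 0.5489 -0.182   0.1898] yaw -81.91 j [ -2.3  19.9 -10.7   0.  -59.3  10.4]
turn rows total 6.292
shift rows after turn [-17.45    9.151   0.14 ]
```

Emit:
{"name": "jog_arm", "arguments": {"increments": [[0,0,0,0.8],[0,0,0,1],[0,0,0,1],[0,0,0,1],[0,0,0,1],[0,0,0,1],[0,0,0,0.5],[-0.5,0.3,0,0],[-1,0.5,0,0],[-1,0.5,0,0]]}}

```text
time_s: 31.25
tcp_pos: [0.5415, -0.1251, 0.3509]
ee_rot: [[-0.355, -0.935, -0.001], [-0.935, 0.355, 0.0], [-0.0, 0.001, -1.0]]
wrist_force: [0.5, 1.3, -3.6]
gripper_width: 0.179
gripper_force: 30.0
```

Emit:
{"name": "jog_arm", "arguments": {"increments": [[-1,0.5,0,0],[-1,0.5,0,0],[-1,0.5,0,0],[-1,0.5,0,0],[-1,0.5,0,0],[-1,0.5,0,0],[-1,0.5,0,0],[-1,0.5,0,0],[-1,0.5,0,0],[-1,0.5,0,0]]}}

```text
time_s: 32.25
tcp_pos: [0.5187, 0.0977, 0.3512]
ee_rot: [[-0.354, -0.935, -0.001], [-0.935, 0.354, 0.0], [0.0, 0.001, -1.0]]
wrist_force: [-0.1, 2.0, -3.4]
gripper_width: 0.181
gripper_force: 30.0
```

Emit:
{"name": "jog_arm", "arguments": {"increments": [[-1,0.6,0,0],[-1,0.7,0,0],[-1,0.7,0,0],[-1,0.7,0,0],[-0.7,0.3,0,0],[0,0,0,0],[0,0,0,0]]}}

```text
time_s: 32.95
tcp_pos: [0.4967, 0.2057, 0.351]
ee_rot: [[-0.354, -0.935, -0.001], [-0.935, 0.354, -0.0], [0.001, 0.0, -1.0]]
wrist_force: [-0.4, -0.4, -3.6]
gripper_width: 0.183
gripper_force: 30.0
```

```bash
python3 -c "
from h import *
s=sense();print(s['gripper_width']*87,s['gripper_force'],s['wrist_force']);plan([.5010,.2092,.13],-110.75)"
```

```text
15.96031586824141 29.99842017889023 [-0.39249635 -0.43767878 -3.63001979]
t 32.95 grasp [0.4965 0.2057 0.1875] yaw -110.74 j [ 39.8  16.3 -16.4  -0.  -57.4 -60.5]
turn rows total 0.003
shift rows after turn [-0.239 -0.142  2.875]
```

Emit:
{"name": "jog_arm", "arguments": {"increments": [[-0.24,-0.15,0.5,0],[0,0,1,0],[0,0,1,0],[0,0,0.4,0],[0,0,0,0],[0,0,0,0]]}}

```text
time_s: 33.55
tcp_pos: [0.502, 0.209, 0.2936]
ee_rot: [[-0.355, -0.935, 0.001], [-0.935, 0.355, 0.0], [-0.0, -0.001, -1.0]]
wrist_force: [0.3, -0.0, -3.5]
gripper_width: 0.18
gripper_force: 30.0
```

```bash
python3 -c "
from h import *
s=sense();plan([.5010,.2092,.1075],-110.75);plan([.5010,.2092,.1075],-110.75)"
```

```text
t 33.55 grasp [0.5021 0.209  0.1301] yaw -110.8 j [ 39.7  20.4 -19.7   0.  -49.8 -60.5]
turn rows total -0.01
shift rows after turn [0.006 0.05  1.128]
t 33.55 grasp [0.5021 0.209  0.1301] yaw -110.8 j [ 39.7  20.4 -19.7   0.  -49.8 -60.5]
turn rows total -0.01
shift rows after turn [0.006 0.05  1.128]
```

Emit:
{"name": "jog_arm", "arguments": {"increments": [[0,0.03,0.2,0],[0,0,0.2,0],[0,0,0.2,0],[0,0,0,0]]}}

```text
time_s: 33.95
tcp_pos: [0.5006, 0.2091, 0.2806]
ee_rot: [[-0.355, -0.935, -0.001], [-0.935, 0.355, -0.001], [0.001, 0.001, -1.0]]
wrist_force: [-0.7, -0.1, -3.9]
gripper_width: 0.18
gripper_force: 30.0
```

```bash
python3 -c "
from h import *
s=sense();print(s['wrist_force'],s['moment']);plan([.5010,.2092,.1075],-110.75)"
```

```text
[-0.68487294 -0.14013659 -3.9056143 ] [0.06172509 0.06617499 0.02692986]
t 33.95 grasp [0.5004 0.209  0.1171] yaw -110.79 j [ 39.8  21.3 -20.7  -0.  -48.1 -60.6]
turn rows total -0.009
shift rows after turn [-0.01  -0.018  0.481]
```

Emit:
{"name": "jog_arm", "arguments": {"increments": [[0,0,0.15,0],[0,0,0.15,0],[0,0,0.1,0],[0,0,0.05,0],[0,0,0,0]]}}

```text
time_s: 34.45
tcp_pos: [0.5008, 0.2093, 0.2719]
ee_rot: [[-0.355, -0.935, -0.0], [-0.935, 0.355, -0.0], [0.0, 0.0, -1.0]]
wrist_force: [-0.2, -0.4, -3.6]
gripper_width: 0.181
gripper_force: 30.0
```

```bash
python3 -c "
from h import *
s=sense();print(s['wrist_force'],s['moment']);plan([.5010,.2092,.1075],-110.75)"
```

```text
[-0.16618075 -0.41857262 -3.59307023] [0.01892353 0.07912652 0.02550275]
t 34.45 grasp [0.5008 0.2092 0.1084] yaw -110.79 j [ 39.8  21.9 -21.2  -0.  -46.9 -60.6]
turn rows total -0.008
shift rows after turn [-0.001 -0.009  0.047]
```

Bottom at about 75 mm with no side force. A little further, then release.

Emit:
{"name": "jog_arm", "arguments": {"increments": [[0,0,0.05,0],[0,0,0.05,0],[0,0,0,0]]}}

```text
time_s: 34.75
tcp_pos: [0.5009, 0.2094, 0.2712]
ee_rot: [[-0.354, -0.935, 0.001], [-0.935, 0.354, 0.0], [-0.0, -0.001, -1.0]]
wrist_force: [-3.4, -1.0, 4.9]
gripper_width: 0.179
gripper_force: 30.0
```

Emit:
{"name": "jog_arm", "arguments": {"increments": [[0,0,0,0],[0,0,0,0],[0,0,0,0],[0,0,0,0],[0,0,-0.3,0],[0,0,-0.7,0],[0,0,-1,0],[0,0,-1,0],[0,0,-1,0],[0,0,-1,0]], "grip": 70}}

```text
time_s: 35.75
tcp_pos: [0.5008, 0.2092, 0.3714]
ee_rot: [[-0.355, -0.935, 0.0], [-0.935, 0.355, 0.0], [-0.0, -0.0, -1.0]]
wrist_force: [-0.7, -0.4, 0.2]
gripper_width: 0.802
gripper_force: 0.0
```

Emit:
{"name": "jog_arm", "arguments": {"increments": [[-0.5,0,-1,0],[-1,0,-1,0],[-1,0,-1,0],[-1,0,0,0],[-1,0,0,0],[-1,0,0,0],[-1,0,0,0],[0,0,0,0],[0,0,0,0]]}}

```text
time_s: 36.65
tcp_pos: [0.5469, 0.3308, 0.4299]
ee_rot: [[-0.355, -0.935, -0.001], [-0.935, 0.355, -0.001], [0.001, 0.0, -1.0]]
wrist_force: [-0.7, -0.2, -0.4]
gripper_width: 0.804
gripper_force: 0.0
```

```bash
python3 -c "
from h import *
s=sense();print(s['wrist_force']);plan([.5005,.2090,.2])
im=eyes.capture('wrist');c=eyes.capture('scene')
o=np.zeros((600,800,3),np.uint8);o[:300,:400]=cv2.resize(im,(400,300));o[300:,:400]=cv2.resize(c[160:260,250:360],(400,300),interpolation=2);o[:300,400:]=cv2.resize(im[0:165,160:380],(400,300),interpolation=2);cv2.imwrite('pics/end.png',o)
C=cam('wrist',s)
for X in([.5005,.209,.115],[.5315,.292,.086]):print((proj(C,X)-[160,0])*400/220+[400,0])
S=cam('scene')
for d in eyes.outline_of('scene','guard'):print(d['conf'],rect(d['mask'],S,.079))
"
```

```text
[-0.72712318 -0.18953764 -0.36195769]
t 36.65 grasp [0.5468 0.3307 0.2664] yaw -110.77 j [ 45.7  22.6   4.9  -0.  -72.4 -66.4]
shift rows after turn [6.516 0.007 3.326]
[578.53398963 100.98746681]
[578.91933173 260.18905004]
0.79 [5.018000e-01 2.103000e-01 2.147281e+02 8.775040e+01 6.881670e+01]
0.61 [ 3.816000e-01 -1.482000e-01  1.961129e+02  8.512620e+01  1.365178e+02]
0.58 [  0.3829   0.5333 280.1062 111.6892 141.3804]
0.42 [5.342000e-01 2.194000e-01 2.418615e+02 1.668920e+02 6.983260e+01]
```

View pics/end.png

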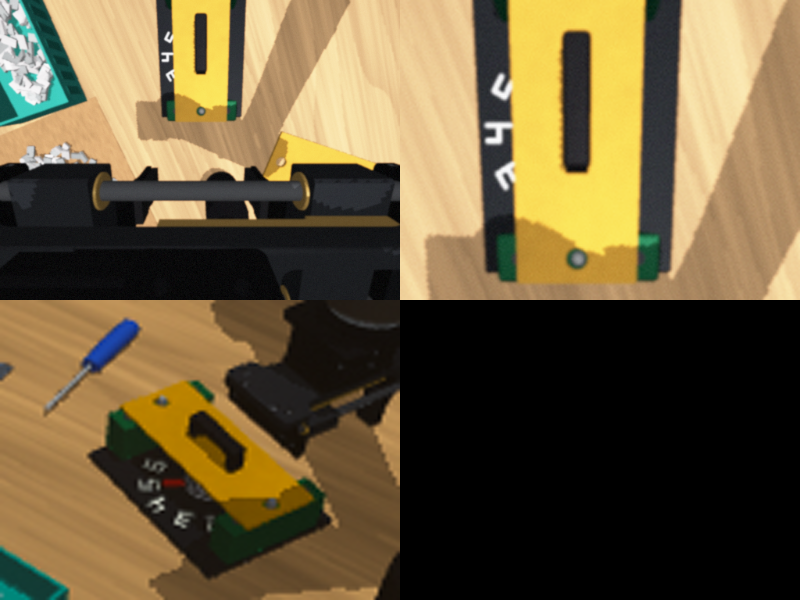

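The guard is seated with both pins through its holes (577,258 in the wrist crop; 162,401 and 270,504 in the scene crop). It sits level on the green blocks, and the red pointer (173,482) is at 5.

```bash
python3 -c "
from station import r
print(r.finish_job())"
```

```text
the job is handed in; nothing more can be done
None
```

I set the regulator to 5, seated the guard back on both pins, released it and handed the job in at about 37 s; the final pictures show this, but no verdict came back.

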